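# Set the tablet stand's leg to length and squeeze its cam lever shut

## Task

Pull the sprung stabiliser leg of the tablet stand out, with its cam lever still open, until the pin on the leg stands level with the mark clip on the base. Hold the leg there and, only then, pinch the cam lever fully shut against the leg's clamp body. Finish while still holding on: lever squeezed between the fingers and the clamp body, leg at its mark; do not let go, and leave the other things on the desk where they are.

Things in the scene. Friction and masses are not known exactly. Their poses are not given: they have to be found in the camera images.
- stand: Tablet stand, fixed to the desk: aluminium base 150 x 100 mm, top 30 mm above the desk, with a leaning tablet rest about 190 mm tall. Origin on the desk below the mouth where the leg comes out. +x is the direction in which the leg slides out (the base lies on the -x side); +y is the side of the tablet rest, the lever is on the -y side; z up. Seen from the robot the leg comes out to the right.
- leg_bar (a joint): How far the leg is pulled out, in m: 0 fully in (start), 0.09 fully out. A spring of about 4 to 5 N always draws it back in when it is not held. The leg is a 20 mm wide steel bar that ends in a T-shaped foot. Two open fingers, one on each side of the clamp body, can push the foot outward from behind.
- foot_face (a point): Centre of the inner face of the T-foot (the face toward the base), 33 mm above the desk; axes as the stand's. The foot is 120 mm across (60 mm to each side), 14 mm thick, from 6 to 42 mm above the desk. Moves with the leg.
- clamp_body (a point): Black clamp body fixed on the leg's bar, between base and T-foot, 50 mm long, 24 mm wide, its top 50 mm above the desk; its outer end 13 mm from the T-foot. This point is its centre, 32 mm above the desk; axes as the stand's. The lever lies along its -y flank; its +y flank is bare.
- pinch (a point): Point to pinch at, fixed on the leg: 16 mm before the T-foot's inner face (toward the base), 33 mm above the desk, half-way between the shut lever's outer face (16.5 mm toward the stand's -y) and the bare flank of the clamp body (16.5 mm toward +y). Pinch across the stand's y. Axes as the stand's.
- cam_paddle (a joint): Angle of the cam lever in rad: 0 shut (flat along the clamp body), up to 0.36 open. A dark upright paddle 46 mm long, 8 mm thick, 16 to 50 mm above the desk; upright pivot at its end near the base, free end near the T-foot. It stays where it is left; about 2 N at the free end moves it. Fully open, its free end reaches about 32 mm from the pinch point along the stand's -y.
- lever_tip (a point): Free end of the cam lever, on the middle of its thickness, 33 mm above the desk. Moves with leg and lever.
- pointer (a point): Top of the upright 6 mm pin on the leg that stands out of the slot in the base's top, 46 mm above the desk. It moves with the leg; axes as the stand's.
- mark (a point): Top of the tooth edge facing the slot (44 mm above the desk) on the small dark mark clip, 14 mm long, clipped beside the slot on the base's top; it does not move during the task. The leg is at its mark when pin and mark have the same position along the stand's x. Axes as the stand's.
- parts_jar: Small jar with black lid, 52 mm wide, 70 mm tall, near the leg on the stand's +y side; a bystander. Origin under its centre.
- mug: Mug, 92 x 127 x 95 mm; a bystander. Origin under its centre.
- tape_roll: Roll of tape, 93 mm wide, 48 mm tall; a bystander. Origin under its centre.
- note_block: Block of sticky notes 77 x 77 x 24 mm; a bystander. Origin under its centre.
- mouse: Computer mouse, 104 x 66 x 37 mm; a bystander. Origin under its centre.

How it is judged:
By the outcome, as a careful person would: the job done as asked, in the order asked, and still so for the second after the job is handed in, while the arm keeps its last pose, push and grip.
It also fails if it takes over 35 s, if anything falls off the work surface, if the arm or the gripper's body presses on something with over 40 N, if the wrist force passes 120 N, or if a joint passes its speed limit or range.

## Robot

A 6-joint arm with a two-finger parallel gripper is mounted at the origin on a cart in front of the work surface, level with it; the furniture and walls round the work are solid. World frame = base frame: x ahead of the robot, y to its left, z up, the work surface at z = 0. Lengths are in m, angles in rad, forces in N, time in s.
With the tool pointing down it reaches from about 0.425 to 0.95 m from the base axis. Payload 3.5 kg.
Tool frame: the origin (TCP) lies on the centre line of the jaws, within the pads' length; the fingertips stand 14 mm ahead of it and the grasp point (between the pads) lies 5 mm behind it (ctrl.finger_overhang is the distance from the TCP to the fingertips, in m); z points along the fingers, y is the line along which they close (so a half turn about z gives the same grasp; the last joint's range is limited). The gripper opens to 85 mm and grips with 20 to 120 N. Pads are 22 mm wide; open, the fingers measure 114 mm over their backs; the gripper's body (76 mm by 85 mm) begins 54 mm behind the grasp point. The pads swing forward as they close: fully open they stand 13 mm farther back than shut.
Start: joints at [0.988, 0.286, 1.577, -0, 1.279, -0.15], TCP at [0.283, 0.613, 0.221] pointing down, gripper open.
Joint ranges: [-2.77, 2.77], [-0.9, 2.22], [0.21, 2.48], [-1.53, 4.67], [0.24, 2.81], [-2.84, 2.84]. Speed limits (rad/s): [2.79, 2.79, 3.14, 3.14, 3.14, 3.14].

## Interface

Orientations are given as a unit quaternion [x, y, z, w].
In Python, from plant import ctrl gives the robot as it stands.
- The arm moves only by the tool send_rows, never from a script. Its argument "moves" is text: rows parted by semicolons, each of 7 numbers parted by spaces: the turn, a rotation vector about the tool's x, y, z in units of 360 degrees (1.0 is 360 degrees), then the shift along the tool's x, y, z in units of 20 cm (1.0 is 20 cm), then the gripper's target within -1 to 1 (fully open at 1, half-way at 0, shut at -1). A call has 1 to 12 rows; each row is the pose to reach, as a shift and turn from the pose commanded when the call began, along the tool's axes at that moment, turning the shorter way round; what a row does not reach only later rows make up. A row lasts 1/8 s, in which the tool goes at most 62.5 mm and 10.7 degrees, less where a joint would pass 70% of its speed; a pose out of reach is approached as far as the arm can. A call with a number of a shift or a turn outside -1 to 1 is refused whole. A call with a gripper value outside its range is refused whole. The fingers move at their own pace and stop on an object; "newtons" is the grip in N (left out, the last holds). Time passes only in rows, so rows that repeat a pose let the fingers close. It gives the time, the measured TCP pose, the force, the opening and the grip force at its end, in the units of the state.
- ctrl.get_state(): the state, without advancing time (a new reading comes with each control period).
- ctrl.read_camera(name): name is "side" or "top"; returns a dict with "image" (400x640x3 uint8, red, green, blue), "fovy" (degrees; the focal length in pixels is half the picture's height over the tangent of half this angle, whatever the lens; pixels are square), "cx", "cy" (the principal point, pixels), "extrinsics" (4x4, takes a point from camera to world coordinates). Camera axes: x right, y up, looking along -z (the intrinsics and any distortion apply to the point x, -y, -z); pixel columns grow to the right and rows downward; lengths in m; the calibration is good to about 2 mm. A picture is of the moment at which its call begins. There is no depth.
- ctrl.sign_off(): hands the job in; it is judged then, once.
The state is a dict: "time": time; "qpos": joint angles; "dq": joint speeds; "joint_efforts": joint torques, N m; "eef_pos": TCP position; "tcp_rot": TCP orientation; "contact_force": force on the tool from outside, world axes, zero at the start; "wrist_torque": the same for the moment, N m; "opening": opening from 0.0 (shut) to 1.0 (fully open); "finger_force": force on a finger pad.
Only numpy, scipy, OpenCV 4.12 (cv2) and the standard library are available. Lean on these libraries where they do the work, as an engineer would, in place of code of your own. Each camera call takes 0.05 s, during which the arm holds its last target. There are 200 camera calls.

## Working session

There is one attempt and no reset: what is moved stays moved. The work goes in short steps, Python scripts to look and compute and a tool call to move; the robot and the scene stay as the last step left them, time stands still between calls to the robot, and variables do not carry over. Pictures are saved under pics/ and viewed, at most 10 in all, crops included, and the job is handed in when it is done.

Besides the shell and the picture viewer there is one more tool, called after "Call:" as a command line: name --argument value ..., lists and objects as JSON in quotes. send_rows: Moves the arm, as the interface text tells. Its arguments: {"type":"object","properties":{"moves":{"type":"string"},"newtons":{"type":"number"}},"required":["moves"]}

```bash
mkdir -p pics
cat > h.py <<'E'
import numpy as np, cv2, json
from plant import ctrl
def cam(n):
    c=ctrl.read_camera(n); return c
def K(c):
    f=200/np.tan(np.radians(c["fovy"])/2); return f
def ray(c,u,v):
    f=K(c); d=np.array([(u-c["cx"])/f,-(v-c["cy"])/f,-1.]); E=np.array(c["extrinsics"]); return E[:3,3],E[:3,:3]@d
def onz(c,u,v,z):
    o,d=ray(c,u,v); return o+d*(z-o[2])/d[2]
def proj(c,p):
    E=np.array(c["extrinsics"]); q=E[:3,:3].T@(np.array(p)-E[:3,3]); f=K(c); return c["cx"]+f*q[0]/-q[2], c["cy"]-f*q[1]/-q[2]
def tri(c1,p1,c2,p2):
    o1,d1=ray(c1,*p1);o2,d2=ray(c2,*p2)
    s=np.linalg.lstsq(np.c_[d1,-d2],o2-o1,rcond=None)[0]; a=o1+d1*s[0];b=o2+d2*s[1]
    return (a+b)/2,np.linalg.norm(a-b)
def save(c,n): cv2.imwrite(n,cv2.cvtColor(np.ascontiguousarray(c["image"]),cv2.COLOR_RGB2BGR))
E
python3 - <<'E'
from h import *
for n in("side","top"):
    c=cam(n); save(c,f"pics/{n}0.png"); print(n,c["fovy"],c["cx"],c["cy"],[k for k in c]); print(np.round(c["extrinsics"],3))
print(ctrl.get_state())
E
```

```text
side 54.253607549840076 320.3330553793014 194.54263451182894 ['image', 'fovy', 'cx', 'cy', 'extrinsics']
[[-0.749  0.585 -0.311  0.217]
 [-0.662 -0.671  0.335  0.392]
 [-0.012  0.457  0.89   1.02 ]
 [ 0.     0.     0.     1.   ]]
top 42.858764771155535 327.6671546690045 190.60970343621977 ['image', 'fovy', 'cx', 'cy', 'extrinsics']
[[-0.009  0.997 -0.073  0.442]
 [-1.    -0.008  0.016  0.036]
 [ 0.015  0.073  0.997  1.453]
 [ 0.     0.     0.     1.   ]]
{'time': 0.1, 'qpos': array([ 9.87984271e-01,  2.87164408e-01,  1.57803577e+00, -1.57256487e-05,
        1.27861366e+00, -1.49994234e-01]), 'dq': array([-6.84746792e-05, -2.02682443e-03, -4.55457548e-03, -4.75595046e-06,
        1.30437591e-03, -1.53685926e-03]), 'joint_efforts': array([-3.17795138e-04, -4.07301307e+01, -2.93699956e+01, -1.73241224e-04,
        3.43745909e-03, -6.56951826e-08]), 'eef_pos': array([0.28274164, 0.61224237, 0.2193245 ]), 'tcp_rot': array([ 2.14721336e-01,  9.76674723e-01, -1.03956875e-03, -3.90852492e-04]), 'contact_force': array([-0.48922908, -0.12729033, -0.5974971 ]), 'wrist_torque': array([-0.02904161, -0.07763441,  0.049814  ]), 'finger_force': 0.0, 'opening': 0.9987913842035827}
```

View pics/top0.png

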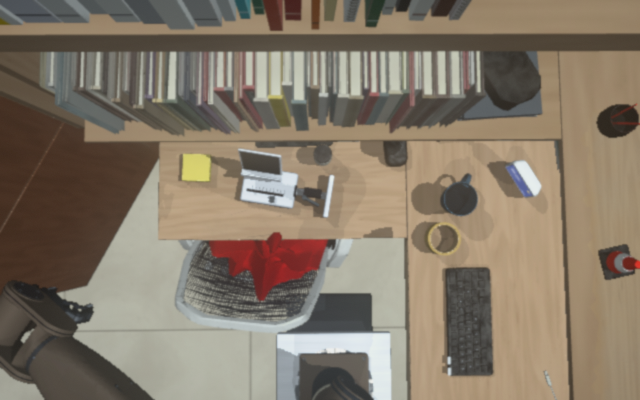

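View pics/side0.png

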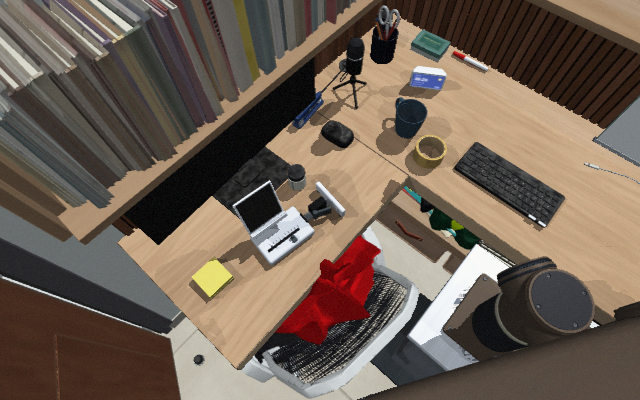

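Run:
```python
import cv2,numpy as np
a=cv2.imread("pics/top0.png")[135:225,225:345]; b=cv2.imread("pics/side0.png")[155:270,225:355]
cv2.imwrite("pics/c0.png",np.vstack([cv2.resize(a,(400,300),interpolation=cv2.INTER_CUBIC)]))
A=cv2.resize(a,None,fx=6,fy=6,interpolation=cv2.INTER_CUBIC);B=cv2.resize(b,None,fx=5,fy=5,interpolation=cv2.INTER_CUBIC)
cv2.imwrite("pics/cA.png",A);cv2.imwrite("pics/cB.png",B)
```

```text
(no output)
```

View pics/cA.png

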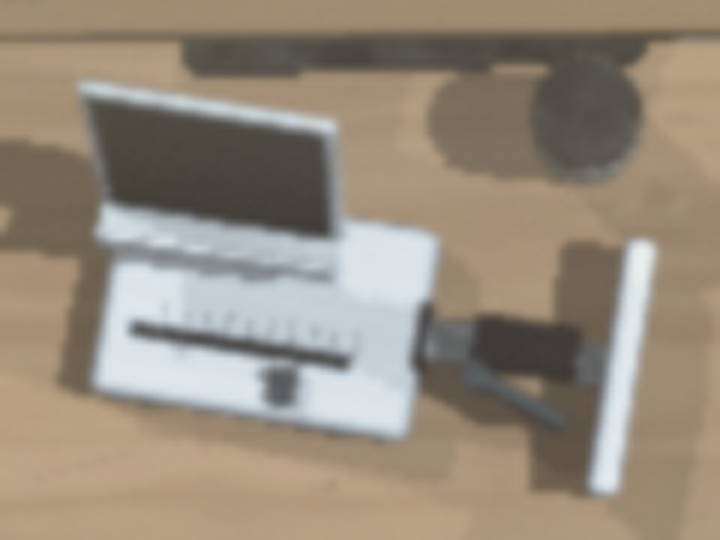

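View pics/cB.png

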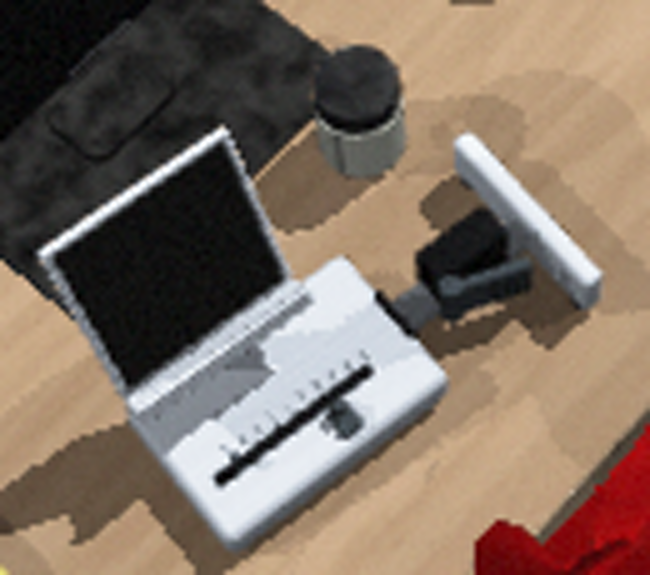

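Run:
```python
from h import *
t=cam("top");s=cam("side")
T=lambda x,y:(225+x/6-.4,135+y/6-.4); S=lambda x,y:(225+x/5-.4,155+y/5-.4)
def hull(c,x0,y0,x1,y1,thr):
    im=c["image"].astype(int); m=((im.min(2)>thr)).astype(np.uint8); k=np.zeros_like(m);k[y0:y1,x0:x1]=m[y0:y1,x0:x1]
    cs,_=cv2.findContours(k,cv2.RETR_EXTERNAL,cv2.CHAIN_APPROX_NONE); b=max(cs,key=cv2.contourArea); return cv2.minAreaRect(b)
r=hull(t,318,170,340,222,165);print("foot rect",r)
b=[onz(t,*p,.042) for p in cv2.boxPoints(r)];print(np.round(b,4)); print("foot c",onz(t,*r[0],.042))
P={n:T(*p) for n,p in dict(br=(440,235),fr=(405,437),fl=(93,388),s0=(128,330),s1=(350,360),clipC=(282,386),clipT=(280,365),jar=(587,115),cb=(527,347),tip=(562,425),pin=(178,343)).items()}
Z=dict(br=.03,fr=.03,fl=.03,s0=.03,s1=.03,clipC=.04,clipT=.044,jar=.07,cb=.05,tip=.05,pin=.046)
W={n:onz(t,*P[n],Z[n]) for n in P}
for n in W: print(n,np.round(W[n],4),"side",np.round(proj(s,W[n]),1))
d=lambda a,b:np.linalg.norm(W[a]-W[b]); print(d("br","fr"),d("fr","fl"),d("s0","s1"))
SP=dict(br=(345,258),fr=(447,378),fl=(235,552),s0=(217,482),s1=(370,370),clipT=(340,402),pin=(235,455),jar=(358,85))
for n in SP:
    p,e=tri(t,P[n],s,S(*SP[n])); print(n,np.round(p,4),round(e,4))
x=W["fr"]-W["fl"];print("x dir fr-fl",np.degrees(np.arctan2(x[1],x[0])));x=W["br"]-W["fr"];print("y dir",np.degrees(np.arctan2(x[1],x[0])))
x=W["s1"]-W["s0"];print("slot",np.degrees(np.arctan2(x[1],x[0])))
# big crops near slot
A=cv2.resize(t["image"][175:215,235:305],(770,440),interpolation=cv2.INTER_NEAREST)[:,:,::-1]
B=cv2.resize(s["image"][210:265,260:320],None,fx=9,fy=9,interpolation=cv2.INTER_NEAREST)[:,:,::-1]
cv2.imwrite("pics/d1.png",A);cv2.imwrite("pics/d2.png",B)
```

```text
foot rect ((328.5740661621094, 195.51121520996094), (4.703888893127441, 41.88557815551758), 8.61564826965332)
[[ 0.4748  0.027   0.042 ]
 [ 0.5898  0.0086  0.042 ]
 [ 0.5877 -0.0043  0.042 ]
 [ 0.4728  0.0142  0.042 ]]
foot c [0.53112099 0.01139684 0.042     ]
br [0.5937 0.0966 0.03  ] side [293.7 206.4]
fr [0.4994 0.1133 0.03  ] side [314.7 231.2]
fl [0.5233 0.258  0.03  ] side [271.  264.5]
s0 [0.5503 0.2419 0.03  ] side [268.  253.5]
s1 [0.5354 0.1387 0.03  ] side [298.6 229.6]
clipC [0.523  0.1694 0.04  ] side [294.  239.1]
clipT [0.5325 0.1699 0.044 ] side [291.2 236.5]
jar [0.6439 0.0277 0.07  ] side [296.4 173.1]
cb [0.5395 0.056  0.05  ] side [317.5 205. ]
tip [0.5035 0.0402 0.05  ] side [331.2 208.8]
pin [0.5429 0.2166 0.046 ] side [276.  246.4]
0.09575499931447867 0.1467609361981538 0.10423926047868468
br [0.5936 0.0966 0.0315] 0.0002
fr [0.5    0.1136 0.0365] 0.0022
fl [0.5229 0.258  0.0263] 0.0018
s0 [0.5491 0.2396 0.0472] 0.0005
s1 [0.5351 0.1383 0.0372] 0.0003
clipT [0.5304 0.1678 0.0551] 0.0035
pin [0.5468 0.2199 0.0512] 0.0116
jar [0.6428 0.028  0.0797] 0.0009
x dir fr-fl -99.40539076050608
y dir -10.04461185567614
slot -98.1691095706945
```

View pics/d1.png

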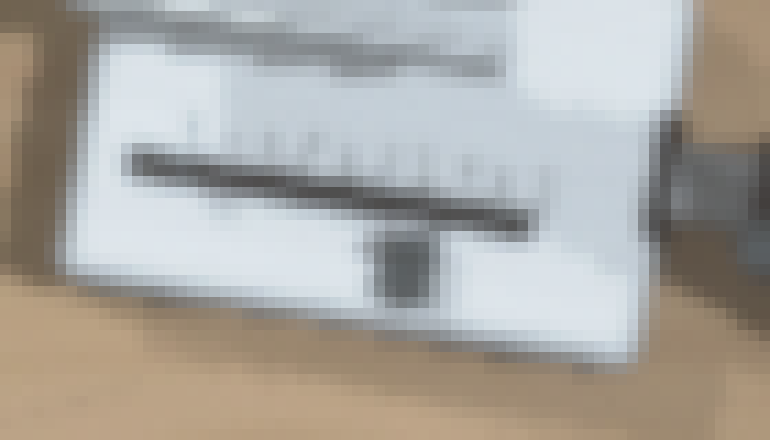

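View pics/d2.png

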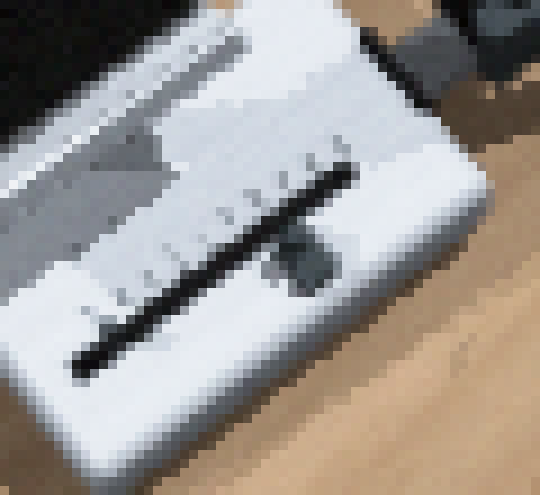

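The pictures show the stand and leg. In the top view the foot is at about (328, 195), the clip at (272, 199), the slot from (246, 190) to (283, 195), and the jar at (323, 154). The dark pin is near the slot's left end. Sizes and heights agree with the task, so I'll move in above the pinch point.

```bash
cat >> h.py <<'E'
from scipy.spatial.transform import Rotation as R
A=np.radians(-99.2); ux=np.array([np.cos(A),np.sin(A),0]); uy=np.array([-ux[1],ux[0],0])
FACE=np.array([0.5323,0.0183,0])
Rg=R.from_matrix(np.c_[np.cross(uy,[0,0,-1]),uy,[0,0,-1]])
def row(p,rot=Rg,st=None):
    st=st or ctrl.get_state(); r0=R.from_quat(st["tcp_rot"])
    rv=(r0.inv()*rot).as_rotvec()/(2*np.pi); sh=r0.inv().apply(np.array(p)-st["eef_pos"])/.2
    return np.round(np.r_[rv,sh],4)
E
python3 - <<'E'
from h import *
tgt=FACE-.017*ux-.0045*uy; print(tgt)
p0=ctrl.get_state()["eef_pos"]; end=np.r_[tgt[:2],.2193]
for f in (1/3,2/3,1): print(row(p0+f*(end-p0)))
print(Rg.as_matrix())
E
```

```text
[0.53057587 0.03580078 0.        ]
[-2.000e-04  1.000e-04  2.067e-01 -7.779e-01 -6.993e-01  1.600e-03]
[-2.0000e-04  1.0000e-04  2.0670e-01 -1.5558e+00 -1.3985e+00  3.2000e-03]
[-2.0000e-04  1.0000e-04  2.0670e-01 -2.3337e+00 -2.0978e+00  4.9000e-03]
[[ 0.15988119  0.98713627  0.        ]
 [ 0.98713627 -0.15988119  0.        ]
 [ 0.          0.         -1.        ]]
```

Call:
send_rows --moves "0 0 0 -0.95 -0.85 0 1;0 0 0 -0.95 -0.85 0 1;0 0 0 -0.95 -0.85 0 1;0 0 0 -0.95 -0.85 0 1;0 0 0 -0.95 -0.85 0 1" --newtons 30

```text
time: 0.82
eef_pos: [0.3855, 0.3758, 0.2205]
tcp_rot: [0.217, 0.976, -0.0, 0.0]
contact_force: [-0.5, 0.8, -0.2]
opening: 1.002
finger_force: 0.0
```

Call:
send_rows --moves "0 0 0.2067 -0.95 -0.85 0 1;0 0 0.2067 -0.95 -0.85 0 1;0 0 0.2067 -0.95 -0.85 0 1;0 0 0.2067 -0.95 -0.85 0 1;0 0 0.2067 -0.95 -0.85 0 1;0 0 0.2067 -0.95 -0.85 0 1;0 0 0.2067 -0.95 -0.85 0 1;0 0 0.2067 -0.95 -0.85 0 1"

```text
time: 1.82
eef_pos: [0.4854, 0.1455, 0.2205]
tcp_rot: [0.761, 0.649, 0.0, -0.0]
contact_force: [-0.2, -1.2, 0.2]
opening: 1.0
finger_force: 0.0
```

Run:
```python
from h import *
s=ctrl.get_state();print(s["time"],s["eef_pos"],s["contact_force"],s["qpos"])
t=FACE-.018*ux-.0045*uy
print(row([*t[:2],.22]),row([*t[:2],.08]),row([*t[:2],.028]),ctrl.finger_overhang)
```

```text
1.825 [0.48539898 0.14547377 0.2204959 ] [-0.1646103  -1.17398582  0.1913926 ] [ 9.05341798e-02 -9.00084350e-02  1.98335225e+00  3.76299297e-04
  1.24849319e+00  2.48280988e-01]
[-1.000e-04 -0.000e+00  4.000e-04 -5.010e-01  3.093e-01  2.200e-03] [-1.000e-04 -0.000e+00  4.000e-04 -5.012e-01  3.095e-01  7.022e-01] [-1.000e-04 -0.000e+00  4.000e-04 -5.013e-01  3.096e-01  9.622e-01] 0.014
```

Call:
send_rows --moves "0 0 0 -0.501 0.309 0 1;0 0 0 -0.501 0.309 0 1;0 0 0 -0.501 0.309 0.3 1;0 0 0 -0.501 0.309 0.65 1;0 0 0 -0.501 0.309 0.65 1;0 0 0 -0.501 0.309 0.65 1"

```text
time: 2.58
eef_pos: [0.5312, 0.0363, 0.0917]
tcp_rot: [0.761, 0.649, 0.0, 0.0]
contact_force: [-0.2, -0.3, 0.6]
opening: 1.001
finger_force: 0.0
```

Run:
```python
from h import *
s=ctrl.get_state();print(s["time"],s["eef_pos"],s["contact_force"])
c=cam("side");t=cam("top");
a=cv2.resize(c["image"][120:260,240:390],None,fx=3.7,fy=4,interpolation=cv2.INTER_CUBIC)[:,:,::-1]
cv2.imwrite("pics/e.png",a)
t=FACE-.018*ux-.0045*uy; print(row([*t[:2],.028]))
```

```text
2.575 [0.53121794 0.03631042 0.09170209] [-0.15711882 -0.29024046  0.63053738]
[ 9.000e-04 -0.000e+00  2.000e-04  1.700e-03 -1.280e-02  3.293e-01]
```

View pics/e.png

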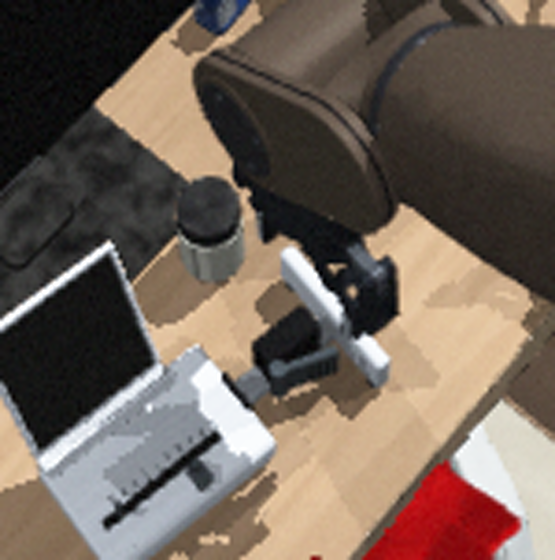

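Run:
```python
from h import *
c=cam("side");t=cam("top")
s=ctrl.get_state();p=s["eef_pos"]
for n,q in dict(tcp=p,Fp=p+.05*uy-[0,0,.0],Fm=p-.05*uy-[0,0,.0],foot=[*(FACE[:2]+.007*ux[:2]),.042],footP=[*(FACE+.007*ux+.06*uy)[:2],.042],footM=[*(FACE+.007*ux-.06*uy)[:2],.042]).items():
    u,v=proj(c,q); print(n,round((u-240)*3.7),round((v-120)*4),np.round(proj(t,q),1))
save(t,"pics/t2.png")
cv2.imwrite("pics/f.png",cv2.resize(t["image"][130:230,235:355],None,fx=5,fy=5,interpolation=cv2.INTER_CUBIC)[:,:,::-1])
```

```text
tcp 311 297 [319.7 193.8]
Fp 268 247 [322.5 175.4]
Fm 356 349 [316.8 212.3]
foot 334 309 [328.6 195.5]
footP 284 251 [331.8 174.2]
footM 386 369 [325.3 216.9]
```

View pics/f.png

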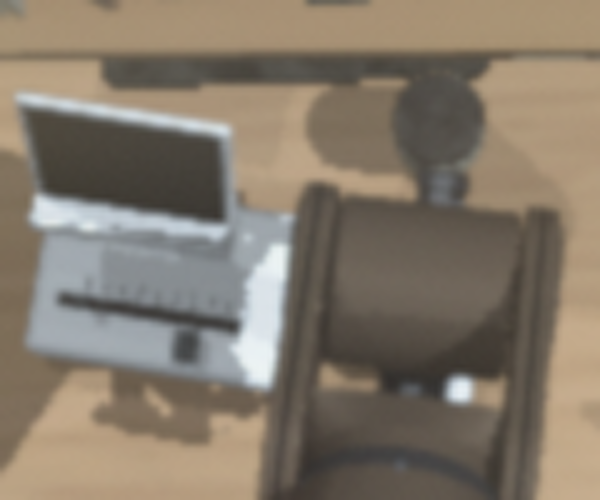

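The top view shows the fingers straddling the leg. The far finger is at about (323, 167) and the near one at (318, 208), with the foot end visible at (327, 208), as projected. I'll go down slowly and watch the force.

Call:
send_rows --moves "0 0 0 0 -0.013 0.06 1;0 0 0 0 -0.013 0.12 1;0 0 0 0 -0.013 0.16 1;0 0 0 0 -0.013 0.2 1;0 0 0 0 -0.013 0.2 1"

```text
time: 3.4
eef_pos: [0.5272, 0.0364, 0.0496]
tcp_rot: [0.762, 0.648, -0.001, -0.001]
contact_force: [0.7, 0.2, -0.5]
opening: 0.997
finger_force: 0.0
```

Call:
send_rows --moves "0 0 0 0 0 0.03 1;0 0 0 0 0 0.06 1;0 0 0 0 0 0.09 1;0 0 0 0 0 0.12 1;0 0 0 0 0 0.12 1"

```text
time: 4.03
eef_pos: [0.5273, 0.0364, 0.0259]
tcp_rot: [0.762, 0.648, -0.0, -0.001]
contact_force: [0.0, 0.3, 0.1]
opening: 0.999
finger_force: 0.0
```

Run:
```python
from h import *
s=ctrl.get_state();p=s["eef_pos"];print(s["time"],p,s["contact_force"]);d=p-FACE;print("x",d@ux,"y",d@uy)
t=cam("top");sd=cam("side");save(t,"pics/t3.png");save(sd,"pics/s3.png")
a=sd["image"].astype(int)
im=cv2.imread("pics/side0.png")[:,:,::-1].astype(int)
f=lambda a:a[188:222,305:352].min(2)
for r0,r1 in zip(f(im),f(a)): print("".join("#" if v>140 else "+" if v>80 else "." for v in r0),"".join("#" if v>140 else "+" if v>80 else "." for v in r1))
print(np.round(FACE-.016*ux-.0045*uy,4))
```

```text
4.025 [0.52729328 0.03640315 0.0259029 ] [0.00984026 0.33358211 0.07479582]
x -0.017069795487966336 y -0.007836665694455763
+++++++++++++++######++++++++++++++++++++++++++ +++++++..............................+#####++++
++++++++++++++++######+++++++++++++++++++++++++ +++++++.............................+#######+++
++++++++++..+++++######++++++++++++++++++++++++ ++####+............................+#######++++
++++++++......++++######+++++++++++++++++++++++ +####++..........................+#######+#++++
+++++++........++++######++++++++++++++++++++++ +###+++..........................+########++++#
++++++.........+++++######+++++++++++++++++++++ +####++....+......................######++++#+#
+++++...........++++#######++++++++++++++++++++ +#+++....+.+++.++.............++..+#####+++++##
++++.............++++#######+++++++++++++++++++ ++++......++..++++............+++.+#####++#++##
++++..............++++#######++++++++++++++++++ ++#+.....+++..+...............++++.+###+++#+###
++++...............++++#######+++++++++++++++++ +##+..+..+++.+.....+...........+++++#++++++####
+++++...........
[... 1610 characters left out ...]
#####
....................................+++++++++++ +++++++......................+.......+++#######
.................++++................++++++++++ ++++++++.......++++++...............+++++######
..............+++++...................+++++++++ .++++++......++++++..................+##++#####
.............+++......................+++++++++ ..+++++......+++.....................+#########
............+.........++.............++++++++++ ..+++....+.++.........++............+##########
.........+...........++++..........++++++++++++ ...+....++...........++++.........+############
#...................++++++........+++++++++++++ +...................++++++.......+#############
[0.5304 0.0348 0.    ]
```

Run:
```python
from h import *
t=cv2.imread("pics/top0.png").min(2);s=cv2.imread("pics/side0.png").min(2)
print("top cols244-288 rows184-206");
for r in range(186,206): print(r," ".join("%3d"%v for v in t[r,244:288]))
print("side cols 266-302 rows 226-254")
for r in range(226,253): print(r," ".join("%3d"%v for v in s[r,266:302]))
c=cam("side");tt=cam("top")
s0=np.array([.5503,.2419,0]);
for k in (4,7,10): 
  for z in (.03,.046): q=s0+ux*k/1000+[0,0,z];print(k,z,np.round(proj(c,q),1),np.round(proj(tt,q),1))
```

```text
top cols244-288 rows184-206
186 216 221 221 220 221 221 221 216 199 211 216 203 195 195 194 192 193 195 195 192 193 195 195 195 196 196 196 196 196 197 196 197 197 197 197 197 197 197 196 196 196 196 196 196
187 218 220 215 210 210 213 215 213 201 211 214 197 187 193 191 179 189 195 189 177 187 193 192 194 195 195 194 194 195 194 194 196 197 197 197 197 197 197 196 196 197 197 197 197
188 218 214 190 163 159 172 183 191 188 198 202 193 188 192 189 176 185 192 181 177 189 190 183 189 195 193 185 190 192 186 191 195 196 194 196 196 197 197 197 197 196 196 197 197
189 218 209 166 117 100 111 121 133 133 142 154 163 166 175 178 173 179 183 175 183 192 189 175 186 193 189 181 190 190 182 190 195 191 183 189 193 193 195 197 196 194 195 196 197
190 220 210 167 122 102  94  92  95  90  89  98 107 111 118 122 125 133 146 150 167 179 176 165 176 184 178 178 189 190 180 188 196 189 175 185 190 183 189 193 192 185 191 196 197
191 219 217 200 179 165 150 136 129 119 104  95  90  82  80  77  79  85  96 101 115 122 123 122 137 152 156 168 178 176 165 179 190 189 181 189 189 175 185 194 192 182 188 
[... 6069 characters left out ...]
5  84  78  62  57  58 102 105 105 108 106
250 226 173  27   8   4  46 145 228 231 229 230 230 230 232 234 232 232 232 231 226 206 186 155 104  88  85  66  50  68 103 102 102 103 108 115 109
251 231 214  62  25 116 227 229 230 231 230 229 231 232 232 232 232 231 231 219 198 180 139  98  84  79  67  48  59 107 105 103 105 113 112 111 111
252 229 227 173 150 227 230 230 229 230 230 232 233 231 232 233 231 229 211 189 171 121  88  83  73  55  53  65 109 107 102 106 109 111 112 113 136
4 0.03 [269.2 252.6] [247.3 189.8]
4 0.046 [268.5 250.6] [246.5 189.4]
7 0.03 [270.2 251.9] [248.4 190. ]
7 0.046 [269.4 249.9] [247.6 189.5]
10 0.03 [271.1 251.2] [249.5 190.1]
10 0.046 [270.3 249.2] [248.7 189.7]
```

Run:
```python
from h import *
c=cam("side");t=cam("top")
for n,k,pin,mk,ck in(("side",c,(271.5,245.6),(291.7,235.6),(293,237.5)),("top",t,(250.6,189.7),(271.3,196),(271.2,198.5))):
    P=onz(k,*pin,.046)
    for m,z in((mk,.044),(ck,.044)):
        d=onz(k,*m,z)-P; print(n,"dx",d@ux,"dy",d@uy)
```

```text
side dx 0.05840518899634151 dy -0.010920488535883337
side dx 0.05779292196206666 dy -0.017415029465149588
top dx 0.05898707584576334 dy -0.008439761083483193
top dx 0.05981546849644618 dy -0.015317514991910466
```

Call:
send_rows --moves "0 0 0 -0.06 0.016 0 1;0 0 0 -0.12 0.016 0 1;0 0 0 -0.18 0.016 0 1;0 0 0 -0.18 0.016 0 1;0 0 0 -0.18 0.016 0 1"

```text
time: 4.95
eef_pos: [0.5252, 0.0001, 0.0266]
tcp_rot: [0.762, 0.648, 0.0, -0.0]
contact_force: [0.4, 0.0, -0.8]
opening: 0.997
finger_force: 0.0
```

Run:
```python
from h import *
s=ctrl.get_state();p=s["eef_pos"];print(s["time"],p,s["contact_force"],s["contact_force"]@ux);d=p-FACE;print("x",d@ux,"y",d@uy)
c=cam("side");t=cam("top");save(c,"pics/s4.png");save(t,"pics/t4.png")
a=cv2.cvtColor(c["image"],cv2.COLOR_RGB2BGR).min(2)
for r in range(224,253): print(r," ".join("%3d"%v for v in a[r,266:302]))
```

```text
4.95 [5.25160926e-01 1.39383374e-04 2.66146624e-02] [ 0.3708498   0.00619656 -0.7605322 ] -0.06540875072953543
x 0.019068406907796754 y -0.004143697951831401
224 235 218 128 145 199 146 141 142 140 142 178 243 244 243 242 244 242 237 151 142 145 149 144 142 145 148 147 145 145 143 143 139 142 147 144 144
225 134 125 194 187 137 144 142 144 113 147 151 180 243 242 244 237 153 150 142 149 144 146 144 144 149 147 149 143 143 141 137 107 147 144 146 146
226 134 185 163 143 141 142 142 151 145 144 142 173 242 242 237 151 143 148 150 143 145 146 147 148 150 143 147 143 140 141 141 116 107 145 140 144
227 193 145 144 141 139 144 149 148 143 142 145 175 235 156 150 144 145 145 147 143 148 146 145 144 147 147 139 133 106 143 143 139 116 143 145 143
228 142 146 141 145 124 145 145 144 145 145 145 145 156 177 175 146 146 144 143 144 145 144 147 146 142 143 144 138  97 119 134  47  39 101 170 149
229 147 143 165 183 180 180 177 175 177 177 180 179 174 150 148 145 144 141 144 143 145 142 143 143 133 108 147 145 135  72  27  14  12  70 174 174
230 157 149 183 182 184 180 180 180 179 179 178 182 17
[... 2649 characters left out ...]
 147 147 147 151 181 184 183 184 184 186 183 185 182 174 172 162 141 124 123 120  98  78  75  70  69  75  72
249 183 177  95  29  15  16  39 109 182 180 182 180 179 182 185 186 183 186 187 186 183 175 168 157 134 122 124 112  89  77  76  70  72  71  78  76
250 179 131  23  16  17  39 111 183 182 184 184 184 184 185 187 186 184 183 184 181 168 163 151 132 123 119  96  78  74  78  73  70  74  77  75  78
251 184 169  46  34 114 181 184 184 182 181 184 186 184 187 185 184 185 182 179 173 164 147 129 122 118  95  73  77  71  71  71  71  71  78  74  76
252 184 178 135 117 181 181 181 184 186 181 186 188 187 185 183 182 182 176 167 159 139 124 123 116  86  76  75  72  75  75  73  73  76  78  80  95
```

Run:
```python
import cv2,numpy as np
a=cv2.imread("pics/s4.png")[150:240,280:380];b=cv2.imread("pics/t4.png")[150:230,290:360]
A=cv2.resize(a,(500,450),interpolation=cv2.INTER_CUBIC);B=cv2.resize(b,(300,343),interpolation=cv2.INTER_CUBIC)
B=cv2.copyMakeBorder(B,0,450-343,0,0,cv2.BORDER_CONSTANT)
cv2.imwrite("pics/g.png",np.hstack([A,B]))
```

```text
(no output)
```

View pics/g.png

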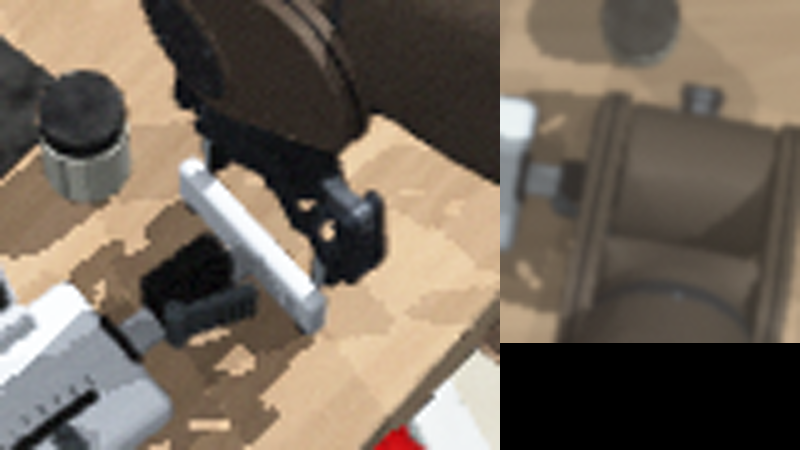

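Run:
```python
from h import *
c=cam("side");t=cam("top");p=ctrl.get_state()["eef_pos"]
for s in(.05,-.05):
  for z in(.02,.06): q=np.r_[(p+s*uy)[:2],z];print(s,z,np.round(proj(c,q)),np.round(proj(t,q)))
for uv in((350,204),(356,199)):
  for z in(.02,.04):
    q=onz(c,*uv,z);print(uv,z,q,(q-FACE)@ux,(q-FACE)@uy)
q=onz(t,347.7-1,150+110/4.29,.06);print(q,(q-FACE)@ux,(q-FACE)@uy)
# foot now, side corners
for uv in((318,183),(343,213)): q=onz(c,*uv,.042);print(q,(q-FACE)@ux,(q-FACE)@uy)
b=cv2.imread("pics/t4.png").min(2)
for r in range(168,220,4): print(r,b[r,284:345])
print(c["extrinsics"][:3,3])
```

```text
0.05 0.02 [323. 187.] [335. 181.]
0.05 0.06 [323. 181.] [335. 179.]
-0.05 0.02 [346. 212.] [330. 216.]
-0.05 0.06 [347. 205.] [330. 215.]
(350, 204) 0.02 [ 0.48201784 -0.01726773  0.02      ] 0.04314936614473673 -0.04394872885443903
(350, 204) 0.04 [ 0.47670735 -0.00908261  0.04      ] 0.035918588772562536 -0.050499553439802676
(356, 199) 0.02 [ 0.47919721 -0.04078371  0.02      ] 0.06681381347376575 -0.04297331607374852
(356, 199) 0.04 [ 0.47394315 -0.0321281   0.04      ] 0.05910956358586111 -0.0495436564811691
[ 0.58429532 -0.03859704  0.06      ] 0.04785205414192325 0.06042323294145727
[5.87412823e-01 3.49107565e-04 4.20000000e-02] 0.00890847334688111 0.05727387606047814
[0.47319949 0.02555411 0.042     ] 0.0022882660649900916 -0.05950005030844762
168 [127 126 126 125 126 125 126 126 125 125 124 124 125 125 125 126 130 131
 132 132 131 131 131 130 131 131 131 130 130 129 126 123 121 121 121 121
 121 118 114 111 110 109 109 110 110 111 111 110 108 106 106 107 108 111
 112 111 112 112 112 112 112]
172 [207 205 203 200 193 182 167 150 141 136 129 116  98  86  84  85  88  90
  91  89
[... 2285 characters left out ...]
  73  77  76  66  68  75  76  69  67  73  78  79  78  76
  73  73  72  70  70  69  68  67  68  66  66  66  64  64  64  62  62  60
  56  55  53  51  51  49  48]
212 [130 129 129 120  97  82  78  78  79  89 114 122 114  92  81  80  83  82
  81  80  78  75  82  81  71  69  78  81  72  60  59  65  69  69  69  69
  68  66  66  66  66  66  68  68  68  70  69  70  70  70  70  70  71  71
  72  73  74  76  77  78  80]
216 [ 97  91  91  89  89  88  88  87  87  87  88  89  97 116 119 101  85  80
  79  79  77  82  87  80  71  82  86  81  62  49  48  51  53  52  52  53
  55  56  57  57  60  60  62  63  62  64  65  65  66  67  70  70  72  73
  75  75  75  75  77  80  82]
[0.21659623 0.39182941 1.01961229]
```

Run:
```python
from h import *
c=cam("side");p=ctrl.get_state()["eef_pos"]
for z in(.012,.026,.04,.06,.08):
  print(z,[tuple(np.round((np.array(proj(c,np.r_[(p+a*ux+b*uy)[:2],z]))-[280,150])*5).astype(int)) for a,b in((-.011,-.043),(-.011,-.057),(.011,-.057),(.011,-.043),(-.011,.043),(.011,.057))])
print(p)
```

```text
0.012 [(np.int64(306), np.int64(316)), (np.int64(322), np.int64(334)), (np.int64(351), np.int64(311)), (np.int64(335), np.int64(294)), (np.int64(209), np.int64(213)), (np.int64(223), np.int64(175))]
0.026 [(np.int64(307), np.int64(306)), (np.int64(323), np.int64(323)), (np.int64(353), np.int64(301)), (np.int64(336), np.int64(283)), (np.int64(209), np.int64(201)), (np.int64(223), np.int64(164))]
0.04 [(np.int64(308), np.int64(295)), (np.int64(324), np.int64(313)), (np.int64(354), np.int64(290)), (np.int64(337), np.int64(272)), (np.int64(209), np.int64(190)), (np.int64(223), np.int64(152))]
0.06 [(np.int64(309), np.int64(280)), (np.int64(326), np.int64(298)), (np.int64(356), np.int64(274)), (np.int64(339), np.int64(257)), (np.int64(208), np.int64(173)), (np.int64(223), np.int64(134))]
0.08 [(np.int64(310), np.int64(264)), (np.int64(327), np.int64(282)), (np.int64(358), np.int64(258)), (np.int64(341), np.int64(240)), (np.int64(208), np.int64(156)), (np.int64(223), np.int64(117))]
[0.52521314 0.00061353 0.02660581]
```

Call:
send_rows --moves "0 0 0 0 0 -0.15 1;0 0 0 0 0 -0.3 1;0 0 0 0.12 0 -0.3 1;0 0 0 0.24 0 -0.3 1;0 0 0 0.24 0 -0.3 1;0 0 0 0.24 0 -0.15 1;0 0 0 0.24 0 -0.05 1;0 0 0 0.24 0 0 1;0 0 0 0.24 0 0 1"

```text
time: 6.32
eef_pos: [0.5324, 0.0474, 0.026]
tcp_rot: [0.762, 0.648, -0.001, -0.001]
contact_force: [0.6, -0.9, -0.1]
opening: 1.003
finger_force: 0.0
```

Run:
```python
from h import *
s=ctrl.get_state();p=s["eef_pos"];print(s["time"],p,s["contact_force"]);d=p-FACE;print("x",d@ux,"y",d@uy)
c=cam("side");t=cam("top");save(c,"pics/s5.png");save(t,"pics/t5.png")
a=cv2.imread("pics/s5.png")[155:235,285:365]
cv2.imwrite("pics/i.png",cv2.resize(a,(600,600),interpolation=cv2.INTER_CUBIC))
```

```text
6.325 [0.53236491 0.04736784 0.02597428] [ 0.55000575 -0.87266381 -0.09771319]
x -0.028704297660835525 y -0.004583330876695636
```

View pics/i.png

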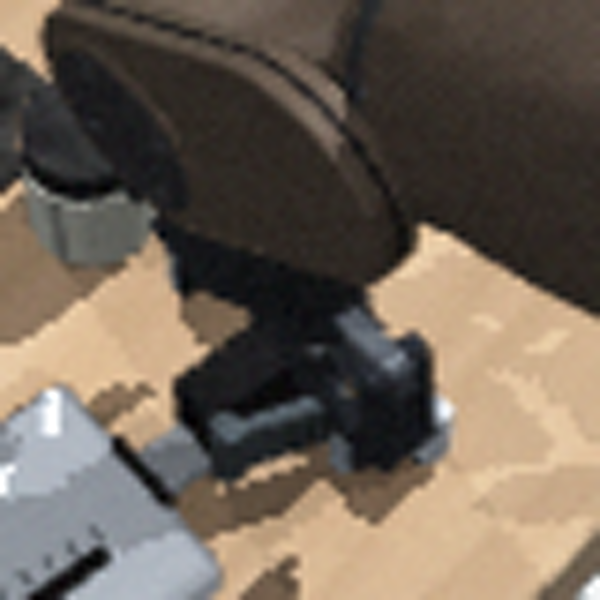

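The side view shows the near finger's tip at about (331, 217). That puts it near 50 mm high, above the foot's top, so the earlier pass went over the foot. I'll lower in small steps and feel for contact.

Call:
send_rows --moves "0 0 0 0 0 0.03 1;0 0 0 0 0 0.05 1;0 0 0 0 0 0.05 1"

```text
time: 6.8
eef_pos: [0.5326, 0.0477, 0.0163]
tcp_rot: [0.762, 0.648, -0.0, -0.0]
contact_force: [-0.4, 0.2, -0.4]
opening: 0.999
finger_force: 0.0
```

Run:
```python
from h import *
s=ctrl.get_state();p=s["eef_pos"];print(s["time"],p,s["contact_force"],s["wrist_torque"])
# lowest dark finger pixels vs foot
for n in("s3","s5"):
    a=cv2.imread(f"pics/{n}.png").min(2); print(n)
    for r in range(198,224): print(r," ".join("%3d"%v for v in a[r,322:350]))
```

```text
6.8 [0.53255769 0.04770977 0.01625239] [-0.36681509  0.24801424 -0.37057122] [-0.02067071 -0.00839702  0.00440111]
s3
198  30  45  74  57  21  20  18  16  20  22  21  18  16  33  68 103 103 103 110 122  86  44  48  81 110 138 144 146
199  27  37  62 119  17  18  22  69 174 174 194  68  21  36  48  71 105 100 102  89  94  54  54  52  90 164 163 150
200  32  31  35  40  42  19  23  38 101 168  73  32  32  34  33  47  71 101  90  99 127 122  32  34  56 138 167 163
201  28  28  29  39  44  23  21  18  26  37  24  30  32  32  32  44  39  55 109 139 111  82  41  24  46 125 167 160
202  32  26  24  17  35  45  19  17  22  23  18  24  32  29  32  43  42  47  77  89  79  65  42  20  44 119 149 159
203  31  19  13  16  42  81  43  19  24  23  21  33  38  97 140  30  43  51  41  59  56  38  38  16  36  91 145 141
204  19  11   8  17  40  85  47  23  16  17  24  31  83 182  51  23  22  34  34  28  38  43  38  17  33  87 136 141
205  10  11   3  23  51  79  70  65  39  23  31  34  63 145 146  17  23  25  18  23  42  34  27  16  29  86 139 137
206  12  11   9  16  31  68  71  80  90  58  21  32  4
[... 4352 characters left out ...]
 148
218  64  67  59  56  59  55  58  58  66  61  56  56  56  55  59  58  73  75  72  72  95 149 149 147 142 151 162 164
219  60  60  59  59  74 123 114  60  57  58  62  59  62  56  59  73  74  75  76  93 149 150 148 147 147 153 167 165
220  59  61  60  71 120 122 126 113  62  59  75  66  73  75  70  74  71  88 146 144 150 150 149 151 156 150 158 164
221  59  61  70 119 124 123 125 130 133  72  77  81  75  77  75  73  86 143 148 149 149 149 150 156 156 152 151 138
222  59  69 123 123 126 127 142 146 136  78  78  79  79  75  78  89 142 146 151 147 153 151 153 155 153 148 131 134
223  71 124 124 128 126 129 147 149 144 134  76  82  80  76  86 144 147 149 149 150 150 152 151 148 151 149 152 150
```

Call:
send_rows --moves "0 0 0 0 0 0.025 1;0 0 0 0 0 0.025 1"

```text
time: 7.05
eef_pos: [0.5325, 0.0477, 0.0111]
tcp_rot: [0.762, 0.648, -0.0, -0.0]
contact_force: [0.4, 0.1, 0.2]
opening: 0.999
finger_force: 0.0
```

Call:
send_rows --moves "0 0 0 0 0 0.02 1;0 0 0 0 0 0.02 1"

```text
time: 7.3
eef_pos: [0.5326, 0.0477, 0.0072]
tcp_rot: [0.762, 0.648, -0.0, -0.0]
contact_force: [-0.4, -0.2, -0.1]
opening: 1.0
finger_force: 0.0
```

Run:
```python
from h import *
s=ctrl.get_state();p=s["eef_pos"];print(s["time"],p,s["contact_force"],s["wrist_torque"],s["opening"]);d=p-FACE;print("x",d@ux,"y",d@uy)
c=cam("side");save(c,"pics/s6.png")
a=cv2.imread("pics/s6.png").min(2)
for r in range(202,228): print(r," ".join("%3d"%v for v in a[r,322:350]))
```

```text
7.3 [0.53258999 0.0477249  0.00720892] [-0.39162633 -0.19064551 -0.0559842 ] [-0.01044939  0.02915913  0.01749593] 0.9998421902404057
x -0.02909275145196235 y -0.004418226136378873
202  22  21  21  20  15  23  19  25  60 107 109 107 101 104 180 246 241  99 120 138 137 142 144 150 152 149 145 146
203  17  24  21  18  23  16  22  19  35  67  91 105 102 111 169 234 106  50  65 109 141 149 148 149 152 144 144 140
204  23  22  21  22  34  60  51  13  24  40  53  95 104 105 106  83  53  54  50  74 145 145 153 149 149 141 141 145
205  17  17  22  26  51  43  19  31  32  33  49  55  93  98  96 110 130  54  36  52 103 153 147 148 145 141 139 138
206  12  22  23  23  26  16  21  37  34  30  35  43  55  90 121 137  92  42  25  35 100 152 151 140 139 138 142 142
207  14  21  20  21  19  13  19  32  33  34  31  38  45  63 104  91  77  55  12  59 169 210 143 143 141 141 142 145
208  17  35  23  20  20  24  25  34  31  29  23  38  53  41  53  72  50  40  17  36 142 245 202 144 140 145 141 147
209  87  83  50  23  19  21  19  31  34  43  27  19  37  32  30  38  41  35  21  37 138 246 248 196 142 147
[... 1396 characters left out ...]
 151
222  61  75 126 128 127 129 145 147 137  81  82  82  76  80  74  92 144 149 154 148 132 133 133 137 134 135 136 136
223  74 126 130 129 127 127 148 149 145 135  81  82  79  74  92 145 153 150 149 150 135 134 132 139 134 137 134 136
224 123 127 130 129 148 145 146 146 148 149 149 143  81  90 143 151 151 151 152 150 149 132 134 135 132 133 136 134
225 131 135 151 145 146 146 145 149 149 147 148 148 144 142 147 153 150 154 150 154 152 153 152 152 152 147 135 156
226 129 138 148 141  82  93 144 149 146 146 150 147 142 148 151 149 151 151 150 155 150 155 151 158 155 152 153 150
227 153 151 141  82  77  78 102 147 145 146 149 140 145 148 151 147 155 151 154 152 154 155 154 156 154 153 150 146
```

Call:
send_rows --moves "0 0 0 -0.06 0 0 1;0 0 0 -0.12 0 0 1;0 0 0 -0.14 0 0 1;0 0 0 -0.14 0 0 1"

```text
time: 7.85
eef_pos: [0.5284, 0.0197, 0.0077]
tcp_rot: [0.762, 0.648, 0.0, -0.0]
contact_force: [0.2, 3.5, 0.9]
opening: 1.001
finger_force: 1.5
```

Run:
```python
from h import *
s=ctrl.get_state();p=s["eef_pos"];print(s["time"],p,s["contact_force"],s["contact_force"]@ux,s["wrist_torque"],s["opening"]);d=p-FACE;print("x",d@ux,"y",d@uy)
c=cam("side");save(c,"pics/s7.png")
a=cv2.imread("pics/s7.png").min(2)
for r in range(240,253): print(r," ".join("%3d"%v for v in a[r,266:286]))
for r in range(196,222): print(r," ".join("%3d"%v for v in a[r,322:352]))
```

```text
7.85 [0.52838317 0.01969631 0.00768316] [0.16016692 3.53331679 0.86673596] -3.5134728151055574 [ 0.46122741 -0.10678532 -0.17498476] 1.0011201496645057
x -0.0007521225506571109 y -0.004089688468800328
240 185 186 183 178 148 150 150 150 149 142 105 153 150 138  50  31  16  17  39 109
241 189 187 184 187 180 150 144 127 128 146 122 131 140  74  19  12  22  39 113 181
242 187 187 186 184 182 178 142  89 125 116 149 137  44  23  17  25  88 177 181 183
243 186 186 190 188 186 187 178  82  87  63  57  32  18  11  37 113 177 187 182 183
244 188 187 177 125 162 192 184 174 112  54  27  19  14  33 100 174 158 183 181 179
245 184 185 189 181 157 186 186 175  67  40  35  31  92 144 151 152 153 182 180 186
246 188 188 191 186 180 143  97  35  23  37  38  98 178 156 182 174 157 185 187 183
247 189 191 185 184 180  88  25  21  18  37 111 181 189 183 181 182 186 184 188 187
248 188 186 179 137  61  25  18  35 113 181 181 185 186 181 184 184 189 185 187 183
249 184 174  95  28  17  20  40 117 181 186 187 183 185 182 184 187 187 187 183 186
250 179 132  25  17  18  39 116 185 186 182 185 185 182 190
[... 2716 characters left out ...]
  60  64  65  64  61  61  61  64  76  78  79  78  96 167 164 169 164 148 150 154
217  64  67  63  64  65  59  58  74 126 122  60  57  61  65  61  64  60  66  78  78  77  98 156 158 169 167 167 165 150 152
218  61  63  61  58  62  63  73 125 128 131 121  58  66  79  79  77  73  73  77  80  96 153 155 153 153 167 165 165 152 154
219  63  63  59  56  58  76 129 127 131 129 138 140  81  81  81  72  80  78  77 101 153 154 154 153 155 160 170 171 171 166
220  62  63  63  58  76 125 127 130 133 149 147 137  83  76  78  75  75  75  92 150 155 156 159 155 160 159 172 170 171 172
221  62  62  74 126 131 131 128 135 149 148 140  83  78  79  76  74  79  96 153 153 155 155 153 155 158 159 159 172 170 169
```

Call:
send_rows --moves "0 0 0 -0.05 0 0 1;0 0 0 -0.1 0 0 1;0 0 0 -0.15 0 0 1;0 0 0 -0.2 0 0 1;0 0 0 -0.23 0 0 1;0 0 0 -0.23 0 0 1;0 0 0 -0.23 0 0 1"

```text
time: 8.78
eef_pos: [0.5208, -0.0251, 0.0076]
tcp_rot: [0.761, 0.648, -0.0, -0.0]
contact_force: [-0.0, 4.1, 1.0]
opening: 0.998
finger_force: 1.9
```

Run:
```python
from h import *
s=ctrl.get_state();p=s["eef_pos"];print(s["time"],p,s["contact_force"],s["contact_force"]@ux);d=p-FACE;print("x",d@ux,"y",d@uy)
c=cam("side");t=cam("top");save(c,"pics/s8.png");save(t,"pics/t8.png")
a=cv2.imread("pics/s8.png").min(2);b=cv2.imread("pics/t8.png").min(2)
print("side 280-302");
for r in range(222,246): print(r," ".join("%3d"%v for v in a[r,280:304]))
print("top 260-286")
for r in range(186,206): print(r," ".join("%3d"%v for v in b[r,260:288]))
```

```text
8.775 [ 0.52082464 -0.02508073  0.00761704] [-0.00914528  4.14546851  1.03445787] -4.090680139536764
x 0.04465738315398338 y -0.004391977082040043
side 280-302
222 247 247 246 246 245 241 160 157 151 153 149 147 146 148 149 149 149 148 144 147 146 146 150 145
223 246 246 245 246 240 154 149 148 149 152 147 149 150 151 153 149 150 148 148 149 151 150 148 153
224 245 246 240 157 153 149 151 151 145 148 147 153 150 151 149 146 143 149 149 150 148 147 147 148
225 245 240 154 149 147 153 149 149 146 149 151 151 148 152 150 148 136 109 151 142 147 151 149 152
226 159 155 148 150 150 154 152 149 151 147 152 149 151 143 149 146 144 117 109 152 148 149 149 148
227 147 149 154 155 149 147 149 150 152 150 152 150 145 141 108 150 148 144 118 148 148 150 144 153
228 178 152 151 148 148 151 149 149 152 149 147 147 149 140  98 129 140  49  40 107 180 151 178 181
229 155 151 151 150 153 151 148 152 149 148 140 110 147 150 140  72  28  19  17  72 180 183 180 184
230 149 146 150 150 149 150 150 149 150 149 143 108 153 143  72  21  17  20  56 145 182 183 183 183
231 146 152 150 145 150 149 145 103  99 
[... 3091 characters left out ...]
 159
200 163 163 163 163 163 163 164 164 154 118  86  74  73  79 102 128 142 155 161 161 161 161 160 160 160 160 160 160
201 156 157 159 159 160 161 162 162 153 121  91  80  76  83 104 128 143 156 161 163 163 161 161 161 161 161 161 160
202 139 141 144 147 149 152 155 155 152 133 117 104 100 102 117 133 145 157 162 163 162 163 162 162 163 163 162 161
203 114 121 124 128 131 135 137 140 140 137 133 128 130 129 131 138 150 157 161 161 162 162 162 162 163 163 162 163
204  95  94  94 100 103 109 114 119 123 126 127 129 132 132 132 134 142 149 153 155 156 157 158 159 160 161 162 161
205 105  90  82  81  82  85  87  90  95  99 102 106 112 117 120 123 127 132 135 139 140 144 146 148 151 153 156 157
```

Run:
```python
from h import *
c=cam("side");t=cam("top")
for n,k,pin,mk in(("side",c,(288,232.7),[(291.7,235.6),(293,237.5)]),("top",t,(270.6,192.6),[(271.3,196),(271.2,198.5)])):
    P=onz(k,*pin,.046)
    for m in mk:
        d=onz(k,*m,.044)-P; print(n,"dx",d@ux,"dy",d@uy)
P=onz(c,271.3,245.3,.046);print("moved",(onz(c,288,232.7,.046)-P)@ux, (onz(c,274.5,243,.046)-P)@ux)
# synthetic: clip outline projection if centre given by residual
# subtract: brightness-matched difference s8 - s4 around the pins
a=cv2.imread("pics/s4.png").min(2).astype(float);b=cv2.imread("pics/s8.png").min(2).astype(float)
D=b-a*1.02
for r in range(228,240): print(r," ".join("%4d"%v for v in D[r,282:297]))
print()
for r in range(241,251): print(r," ".join("%4d"%v for v in D[r,266:281]))
```

```text
side dx 0.0029484460743896103 dy -0.012166660174483396
side dx 0.0023361790401147534 dy -0.018661201103749647
top dx 0.003197701654952152 dy -0.00890298086657163
top dx 0.004026094305634995 dy -0.0157807347749989
moved 0.05537233154798547 0.010292187975713804
228    2    1    2    4    1    2    2    0    2    1    2    0    0    7    3
229    4    6    6    5    0    7    3    2    4    0   -2    2    2   -1    0
230    0    0    1    2    0   -2    4    3    1    0    5    3    2    5    1
231    1   -3    0    1    0  -13  -10    0    1   -1    3    4    0    0   -1
232    6   -1   -2    3   -4  -24  -14    1    1    0    1   -2   -2    0   -1
233    4    0    1    1    2  -27  -74  -56  -15    3   -2    3    0    1   -1
234   -2    0    5   -5    1   -6  -40   19    0    9    0   -5   -3  -24    2
235    0    0    3    4    0    0    6   17    6    0    0    2   -1    1    5
236   -3    3    2    1    1    1   10   20   -1    0    2    1    0    1    3
237    0   -1    0   -1   -3   -3    3    6    0   -3    1   -3    4    0    2
238    2    2    0    9   -3   -1    0    0    0  
[... 198 characters left out ...]
  1    2    2    5    4    0   -3    1    0    3    1   -2   -2   -5
243    4    1   -1    4   24   -1   -1    4    0    0   -2    2   -5   -2    0
244    4    2    0    7   21   19    0    0    2    0    4   -1   -2    4    0
245    8    4    0    4   32   83   72    1    0    4    5    4    0    2    4
246    4    2    3    3    9   84   43    0   -2   -1    5    2   -1    3   -2
247    0    3    4   -1    3   32  -11   -7    7   12   32   35   31   27    3
248    2    0   -1    0   -1   -6  -23    0   25   33   35   36   30   -1   -2
249    0   -1    0   -2    4   -1    2    4   -1    5    2    3    6    2    2
250    3    2   -2    4    1    4    4    0    0   -1    0    0    3    2    4
```

Call:
send_rows --moves "0 0 0 -0.0115 0 0 1;0 0 0 -0.0115 0 0 1;0 0 0 -0.0115 0 0 1"

```text
time: 9.35
eef_pos: [0.5205, -0.0273, 0.0076]
tcp_rot: [0.762, 0.648, -0.0, -0.0]
contact_force: [-1.4, 5.2, 2.4]
opening: 0.998
finger_force: 2.4
```

Run:
```python
from h import *
s=ctrl.get_state();p=s["eef_pos"];print(s["time"],p,s["contact_force"],s["contact_force"]@ux);d=p-FACE;print("x",d@ux,"y",d@uy)
acc=[cam("side")["image"].astype(float).min(2) for _ in range(4)];acct=[cam("top")["image"].astype(float).min(2) for _ in range(4)]
b=np.mean(acc,0);np.save("s9.npy",b);bt=np.mean(acct,0);np.save("t9.npy",bt)
a=cv2.imread("pics/s4.png").min(2).astype(float);t4=cv2.imread("pics/t4.png").min(2).astype(float);t8=cv2.imread("pics/t8.png").min(2).astype(float)
def corr(x,y,sl): k=np.median(x[sl]/np.maximum(y[sl],1)); return x-k*y
D=corr(b,a,np.s_[222:245,280:304])
for r in range(228,240): print(r," ".join("%4d"%v for v in D[r,282:298]))
print("top");D=corr(bt,t4,np.s_[186:204,262:285])
for r in range(186,199): print(r," ".join("%4d"%v for v in D[r,264:284]))
print("top q0 pattern");
for r in range(184,196): print(r," ".join("%4d"%v for v in D[r,244:262]))
```

```text
9.35 [ 0.52048232 -0.02725514  0.00760542] [-1.3811492   5.22918946  2.43563162] -4.941102777484191
x 0.04685855969809796 y -0.004382250193779035
228    0    0    2    2    0    0    0    0    2    0    0    1    0    5    0    0
229    0    4    3    4    0    3    3    0    2   -1    0    0   -1    0    0    4
230   -1   -1   -1    0   -2  -25  -17    1   -1   -1    0    1    6    4    1   -1
231    0    0   -2    0   -4  -17  -11   -3   -1   -2    2    3    1    0    1    5
232    3    0   -1    1    0   -3  -17  -33  -37   -1   -1    1   -1   -1   -2   -2
233    1   -1    0   -1    1   -5  -53  -55   -8    2    0    2    0    0   -1    1
234   -2    1    2   -3    0   -2   -4   14   20    8   -2  -19  -34  -31  -25    0
235   -2    0    2    1   -1    0    4   18   14    3    0    1   -3    1    0   -3
236   -1    1    1    2    1    0    4    5    1    2    2    1   -2    0    3   -4
237    0    1   -3   -2   -2    0    2    4    0   -3    0   -1    0    1    0    0
238    0    0    1    1    2    0    0    0   -3   -1    1   -1    0    0   -2    3
239    0   -2   -1   -1    0  
[... 1852 characters left out ...]
 4    0    0    0    0    0    0    0    0
189   37   14    3    1    0    0   -1    1    4    2    1    0    0    0    0    0    0    0
190   11    1    1    0    0   -1   -9   -9   -3    0    1    1    1    0    0    1    0    0
191    0    0    1    0    0    0   -1    0    0    6    8    3    3    1    1    1    1    2
192    0    0    0    0    0    0    0    0    1    8   13    8    4    0    0    0    0    1
193    0    0    0    0    0    0    0    0    0    5   15   16    8    2    0   -1    0    1
194    0    0    0    0    0    0    0   -1    0    3   12   16   12    3    0    1    0    0
195    0    0    1    0    0    0    0    0    0    0    5    6    4    1    0    0    0    0
```

Call:
send_rows --moves "0 0 0 -0.007 0 0 1;0 0 0 -0.007 0 0 1;0 0 0 -0.007 0 0 0.6;0 0 0 -0.007 0 0 0.3;0 0 0 -0.007 0 0 0.2;0 0 0 -0.007 0 0 0.2" --newtons 40

```text
time: 10.5
eef_pos: [0.5192, -0.0284, 0.0074]
tcp_rot: [0.761, 0.648, -0.001, -0.002]
contact_force: [-2.6, 4.8, 4.6]
opening: 0.599
finger_force: 3.3
```

Run:
```python
from h import *
s=ctrl.get_state();p=s["eef_pos"];print(s["time"],p,s["contact_force"],s["contact_force"]@ux,s["opening"]);d=p-FACE;print("x",d@ux,"y",d@uy)
```

```text
10.5 [ 0.51920112 -0.02843808  0.0073677 ] [-2.61019372  4.83066205  4.61334256] -4.351200817582464 0.5989601089500844
x 0.04823111465669338 y -0.005457840641464694
```

Call:
send_rows --moves "0 0 0 0 0 0 0.05;0 0 0 0 0 0 -0.05;0 0 0 0 0 0 -0.05"

```text
time: 10.88
eef_pos: [0.5197, -0.0286, 0.0074]
tcp_rot: [0.761, 0.648, -0.001, -0.001]
contact_force: [-2.8, 4.9, 2.6]
opening: 0.477
finger_force: 4.7
```

Run:
```python
from h import *
s=ctrl.get_state();p=s["eef_pos"];print(s["time"],p,s["contact_force"],s["contact_force"]@ux,s["opening"],s["finger_force"]);d=p-FACE;print("x",d@ux,"y",d@uy)
c=cam("side")["image"].min(2)
for r in range(194,222): print(r," ".join("%3d"%v for v in c[r,318:356]))
```

```text
10.875 [ 0.51968621 -0.02855441  0.00739551] [-2.81811228  4.93134452  2.61119078] -4.417345869518779 0.47691835071143845 4.705164424376562
x 0.048268390255383896 y -0.0049603888298113095
194  88  85  88  87  87 103 145  22  17  12  20  18  15  11  16  15  17  17  13  17  20  16  52  94 102  99  74  28  14  20  21  23  33  42  33  18  23  22
195  85  88  89  88  85  93 139   9  22  13  12  16  18  13  10  20  14   8  15   5  28  52  57  62  57  56  42  60  51  22  28  17  20  27  18  16  21  22
196  90  86  84  83  82  79  79   9  10  12  14  18  13  16  18  13   9  15  33  53  62  56  54  50  40  34  40  82  94  48  20  20  20  24  20  20  24  16
197  85  85  85  82  83  81  70  13   4  14  15  14  16  29  21  20  23  32  48  51  55  52  40  35  31  35  43  84  93  55  20  21  21  20  20  23  24  39
198  84  83  81  81  81  79  69  11   9  11  10  18  33  50  45  44  45  47  44  39  40  40  29  32  28  27  30  69  89  47  23  17  19  22  20  23  49  90
199  80  85  81  79  75  77  78  52  11  16  14  31  44  49  48  51  44  42  35  28  36  36  27  32  32  31  44  82  90  33  25  29 
[... 2755 characters left out ...]
  80  79  79  78  80  79  83  96 163 172 168 171 171 173 175 171 175 169 170
218  66  66  68  61  63  66  63  62  63  61  62  61  57  66  78 133 123  81  80  77  76  77  78  83  84  99 157 155 155 168 171 174 174 173 173 175 172 169
219  63  68  66  66  63  65  62  64  61  63  59  62  79 131 135 153 145  81  79  81  77  76  80  81  83 102 156 158 157 159 175 174 173 173 173 175 173 168
220  76  66  64  64  66  63  65  58  60  63  56  62  81 150 154 143  87  83  81  79  74  80  84  80  98 155 155 157 164 163 172 173 175 172 172 170 171 168
221  78  74  64  60  61  62  60  59  64  62  60  64  97 152 151 145  82  81  79  79  79  80  81  83  97 156 157 160 163 160 164 174 174 172 173 174 169 166
```

Call:
send_rows --moves "0 0 0 0 0 0 -0.15;0 0 0 0 0 0 -0.25;0 0 0 0 0 0 -0.4;0 0 0 0 0 0 -1;0 0 0 0 0 0 -1;0 0 0 0 0 0 -1" --newtons 50

```text
time: 11.68
eef_pos: [0.5244, -0.0296, 0.0087]
tcp_rot: [0.762, 0.648, 0.003, 0.004]
contact_force: [8.9, 4.9, -4.1]
opening: 0.358
finger_force: 53.9
```

Run:
```python
from h import *
s=ctrl.get_state();p=s["eef_pos"];print(s["time"],p,s["contact_force"],s["contact_force"]@ux,s["opening"],s["finger_force"]);d=p-FACE;print("x",d@ux,"y",d@uy)
bt=np.mean([cam("top")["image"].astype(float).min(2) for _ in range(4)],0);b=np.mean([cam("side")["image"].astype(float).min(2) for _ in range(4)],0)
a=cv2.imread("pics/s4.png").min(2).astype(float);t4=cv2.imread("pics/t4.png").min(2).astype(float)
def corr(x,y,sl): k=np.median(x[sl]/np.maximum(y[sl],1)); return x-k*y
D=corr(bt,t4,np.s_[186:204,262:285])
for r in range(188,199): print(r," ".join("%4d"%v for v in D[r,264:284]))
D=corr(b,a,np.s_[222:245,280:304])
for r in range(228,240): print(r," ".join("%4d"%v for v in D[r,282:298]))
cv2.imwrite("pics/s10.png",b)
```

```text
11.675 [ 0.52441735 -0.02963999  0.00870486] [ 8.94964423  4.90112001 -4.06345858] -6.268953049263943 0.3577432064158829 53.855963945388794
x 0.04858359027955498 y -0.0001165503419530129
188    0    0    0    1    0    0    1    0    0    0   -1   -1    0    0    0    0    0    0    0   -1
189    0    0    0    1    0    0    0    0   -1   -5   -6   -2    0   -1    1    0    0    0    0    0
190    0    0    1    0    0    0    0    0    0   -7  -10   -4    0    0    0    0    0   -1    0    0
191    1    1    2    1    0    0    0    0   -1   -6   -9   -3    0    0    0    0    0    0    0    0
192    1    2    0    0    0    0    0    1    2   -1   -3   -1    0    0    0    0    0    0    0    0
193    0    1    0    0    1    0    1    6   12    5    0    0    2    0    0    0    0    0    0    0
194    0    0    0    0    0    0    0    2    4    0   -3   -1    0    0    0    0    0    0    0    0
195    0    0    0    0    0    0    0    0   -1   -5   -7   -8   -7   -2    0    0    0    0    0    0
196    0    0    0    0    0    0    0    0    0   -4   -9  -14  -16   -9   -2   
[... 656 characters left out ...]
  1   -1    1    0    2    0   -7  -44  -11    7   -4    1   -7  -20    0    1
234    0    1    0   -4    0   -2   -2    5   20   16   -2  -17  -33  -33  -33  -26
235   -3    1    2    2   -1   -3    1    4   18    9   -1   -1   -3    2   -6  -32
236   -1    1    0    1    1    0    4    4   -2    1    2    0   -2    0    4   -3
237    0    0   -2   -1   -2    0    2    6    1   -5    0   -2    2    1    1    0
238    1    0    0    0    3    0    1    1   -2    0    1   -1   -2    1    0    2
239   -1   -5    0    1   -1   -1    2   -1   -5   -1   -1    3   -4    4    4    2[ WARN:0@5.136] global loadsave.cpp:1063 imwrite_ Unsupported depth image for selected encoder is fallbacked to CV_8U.
```

Call:
send_rows --moves "0 0 0 0 0.01 0 -1;0 0 0 0 0.02 0 -1;0 0 0 0 0.02 0 -1;0 0 0 0 0.02 0 -1;0 0 0 0 0.02 0 -1;0 0 0 0 0.02 0 -1" --newtons 60

```text
time: 12.82
eef_pos: [0.5246, -0.0296, 0.0088]
tcp_rot: [0.761, 0.649, -0.0, 0.0]
contact_force: [-3.7, 4.8, 9.0]
opening: 0.348
finger_force: 63.5
```

Run:
```python
from h import *
s=ctrl.get_state();p=s["eef_pos"];print(s["time"],p,s["contact_force"],s["opening"],s["finger_force"]);d=p-FACE;print("x",d@ux,"y",d@uy)
bt=np.mean([cam("top")["image"].astype(float).min(2) for _ in range(3)],0)
t4=cv2.imread("pics/t4.png").min(2).astype(float)
D=bt-t4*np.median(bt[186:204,262:285]/t4[186:204,262:285])
for r in range(190,196): print(r," ".join("%4d"%v for v in D[r,266:280]))
b=cam("side")["image"].min(2)
for r in range(194,214): print(r," ".join("%3d"%v for v in b[r,318:350]))
```

```text
12.825 [ 0.52463092 -0.02959049  0.0087753 ] [-3.74015983  4.83907365  9.03019487] 0.34808851318158435 63.47699943544285
x 0.04850058280233535 y 8.636503610285086e-05
190    0    0    0    0    0    0   -1   -7  -10   -4    0    0    0    0
191    1    1    0    0    0    0   -1   -7   -8   -3    0    0    0    0
192    0    0    0    0    0    1    1   -2   -3   -2    0    0    0    0
193    0    0    1    0    0    6   12    5    0    0    1    0    0    0
194    0    1    0    1    0    2    3    0   -3   -1    0    0    1    0
195    0    0    0    0    0    0   -1   -6   -7   -8   -7   -2    0    0
194  84  83  85  85  87  97 142  23  17  14  16  20  15  15   9  19  17  15  24  35  66 101  58  39  41  78  78  27  23  23  21  19
195  87  84  88  86  84  97 138  16  16  17   9   7  20  13  18  15  15  16  41  55  57  53  33  33  33  83  88  27  24  17  25  18
196  84  91  85  87  84  82  74  14  11  21  16  20  16  15  17  18  27  51  50  56  47  32  32  30  40  83  82  22  26  26  25  21
197  87  83  83  83  81  81  70   6   8   7  11  12  17  35  31  33  50  47  47  40  41  24  
[... 1450 characters left out ...]
 154 156 151 146 143 131  74  82  96  95
209 117 119 115 107  84  81  75  70  67  68  65  67  62  66  63  68  81  79  77  66  82 135 142 148 148 148 146 143  92  97  96  97
210  93  89  90  79  75  66  65  69  71  63  67  67  64  67  79  79  80  64  60  66  80 139 139 138 143 148 163 166 163 142  98  98
211  92  84  79  74  66  64  68  70  70  66  66  67  63  64  61  65  61  64  63  68  66  84 136 135 145 151 166 168 169 171 157  97
212  81  82  74  67  68  65  68  66  67  68  69  68  63  60  62  61  64  64  64  65  60  64  82 139 162 165 166 165 167 172 167 159
213  77  64  66  64  68  66  68  67  69  62  64  61  60  61  57  62  64  68  68  61  61  63  67 101 152 159 168 167 169 170 172 170
```

```bash
python3 -c "
from plant import ctrl
print(ctrl.sign_off())"
```

```text
the job is handed in; nothing more can be done
None
```

I pulled the leg out with the lever open until the pin stood level with the mark clip, within about 1–2 mm by the two cameras. I then pinched the lever shut against the clamp body and handed the job in still gripping at about 63 N, with 12.8 s on the clock at the last reading.

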